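# Turn the melter's sunken heat trimmer up to its stop

## Robot

A 6-joint arm with a two-finger parallel gripper is mounted at the origin on the work surface. World frame = base frame: x ahead of the robot, y to its left, z up, the work surface at z = 0. Lengths are in mm, angles in rad, forces in N, time in s.
With the tool pointing down it reaches from about 400 to 925 mm from the base axis. Payload 12.5 kg.
Tool frame: the origin (TCP) lies at the centre of the arm's flange, where the gripper is bolted on; the fingertips stand 190 mm ahead of it and the grasp point (between the pads) lies 171 mm ahead of it; z points along the fingers, y is the line along which they close (so a half turn about z gives the same grasp; the last joint's range is limited). The gripper opens to 95 mm and grips with 3 to 60 N. Pads are 20 mm wide; open, the fingers measure 119 mm over their backs; the gripper's body (75 mm by 180 mm) begins 59 mm behind the grasp point.
Start: joints at [1.07, 0.491, 1.559, -0, 1.092, -0.106], TCP at [240.367, 576.93, 404.761] pointing down, gripper open.
Joint ranges: [-3.1, 3.1], [-0.84, 2.19], [0.05, 2.79], [-1.13, 4.28], [0.06, 2.93], [-2.69, 2.69]. Speed limits (rad/s): [2.22, 2.22, 2.79, 3.14, 3.14, 3.14].

## Interface

Orientations are given as [roll, pitch, yaw] about the fixed x, y, z axes, in that order (R = Rz(yaw) Ry(pitch) Rx(roll)).
In Python, from cell import env, read_camera, search_frame, cut_out gives the robot as it stands. The module is installed in compiled form; this text tells all that it offers.
- The arm moves only by the tool move_arm, never from a script. Its argument "commands" is a list of rows, each a list of 3 entries, a list of its own where there are three numbers: the shift along the world's x, y, z normalised to -1 to 1, where 1 is 0.03 m, then the turn about the world's z normalised to -1 to 1, where 1 is 0.08 rad, then the opening, from -1 (shut) to 1 (fully open), so that 0 is half open. A call has 1 to 20 rows; each row shifts and turns the commanded pose from where the row before left it; what a row does not reach is not made up. A row lasts 1/12 s, in which the tool goes at most 41.7 mm and 7.16 degrees, less where a joint would pass 70% of its speed; a pose out of reach is approached as far as the arm can. A call with a number of a shift or a turn outside -1 to 1 is refused whole. A call with a gripper value outside its range is refused whole. The fingers move at their own pace and stop on an object; the grip force is fixed at half the most. Time passes only in rows, so rows that do not move let the fingers close. It gives the time, the measured TCP pose, the force, the opening and the grip force at its end, in the units of the state.
- env.state(): the state, without advancing time (a new reading comes with each control period).
- read_camera(name): name is "scene" or "top"; returns a dict with "image" (420x560x3 uint8, red, green, blue), "fx", "fy", "cx", "cy" (pixels), "rvec" (rotation vector, rad) and "tvec" (3), from world to camera coordinates, as OpenCV has them. Camera axes: x right, y down, z forward; pixel columns grow to the right and rows downward; lengths in mm; the calibration is good to about 2 mm. A picture is of the moment at which its call begins. There is no depth.
- env.job_done(): hands the job in; it is judged then, once.
Trained networks look in a picture, given as the dict that the camera call returned (one of the last four; its "shot" number tells which), for a name from the list of things; names that differ only in an ending like _2 or _b are one class to them, and where a whole thing is asked for, a point or a joint stands for the part that bears it (a point fixed in the world has none). Each returns a list of dicts, best first, with "confidence" (0 to 1); they miss things now and then, are a little off and sometimes report something else, mostly with a low value. They report only what shows in the picture. A call takes as long as a camera call. They do not tell look-alikes from the thing itself.
- search_frame(thing, picture): "at" ([column, row] in pixels, amid what is visible of it).
- cut_out(thing, picture): "region" (420x560 bool, what is visible of it) and "at" ([column, row] in pixels, amid what is visible of it).
The state is a dict: "t": time; "joints": joint angles; "qvel": joint speeds; "tau": joint torques, N m; "eef_pos": TCP position; "tcp_rot": TCP orientation; "ft_force": force on the tool from outside, world axes, zero at the start; "moment": the same for the moment, N m; "opening": opening from 0.0 (shut) to 1.0 (fully open); "grip_force": force on a finger pad.
Only numpy, scipy, OpenCV 4.12 (cv2) and the standard library are available. Lean on these libraries where they do the work, as an engineer would, in place of code of your own. Each camera call takes 0.05 s, during which the arm holds its last target. There are 200 camera calls.

## Task

Set the chocolate melter to full heat: take the T-handled key from its wooden block, put it down through the round guard hole in the melter's front deck and seat it fully in the sunken square socket of the trimmer, pressing only lightly. Turn the trimmer clockwise (seen from above) until it comes up against its stop, without forcing it, then let go and leave the key standing in the socket. Leave the jar, the gift box and the cup where they are.

Things in the scene. Friction and masses are not known exactly. Their poses are not given: they have to be found in the camera images.
- key_grip (a point): Centre of the T-handle of the loose key (about 150 g): a wooden bar 64 mm long (the key's x axis), 16 mm thick (y) and 22 mm high (z, up). The steel shaft hangs below it along -z. At the start the key stands upright in its block with any yaw.
- key_tip (a point): End of the key's nose, on the shaft's axis, 89 mm below the handle's centre. Going up: a tapered nose 5 mm long (6 to 10 mm wide), a square bit (sides parallel to the handle's) that widens from 10 to 14 mm over 4 mm and stays 14 mm for 18 mm, a round shaft 14 mm wide, a collar 32 mm wide and 5 mm thick that begins 52 mm above the tip, then the handle.
- holder: Fixed wooden block 80 x 80 x 62 mm (origin: centre of its underside) with a round hole 24 mm wide and 56 mm deep in the middle of its top. The key hangs in it by its collar; the handle's underside is then 26 mm above the block.
- melter: Fixed steel chocolate melter, 300 mm (x) by 340 mm (y), origin at the centre of its underside, front facing its -x. The front 90 mm is a flat control deck, top 130 mm above the counter; behind it the tank has a flat lid 139 mm high with a black bar handle up to 171 mm high, 150 mm behind the guard hole.
- guard_hole (a point): Centre of the round guard hole, 27 mm diameter, at the top face of the deck (a plate 4 mm thick): the only way to the trimmer. It lies on the middle line of the deck, 105 mm to the front of the melter's centre.
- socket_mouth (a point): Centre of the mouth of the trimmer's square socket (16 mm across, 16 mm deep) at rest, 30 mm straight below the guard hole. A spring holds the trimmer up: it starts to sink at 1.5 N and sinks at most 3 mm, at 3.3 N, then it is rigid. The way the square points varies, is not measured (these axes are the melter's) and must be felt for.
- trimmer (a joint): Angle of the trimmer, rad, growing clockwise seen from above; hard stop at 2.0; starts 0.4 to 0.9 short of it; about 0.06 N m of friction. It does not tell how the square points. While the square is mismatched the bit rests on the rim (nose 5 to 8 mm below the mouth); turned to match (0.15 rad of play either way) it drops in, nose 16 mm below the mouth.
- jar_mid (a point): Bystander: amber jar, 64 mm wide, 85 mm high; its centre.
- giftbox_mid (a point): Bystander: flat box 110 x 80 x 50 mm; its centre.
- cup_mid (a point): Bystander: white mug, 72 mm wide, 60 mm high; its centre.
Things that resemble listed ones, but are neither listed nor needed, are in the scene too. What is shaped like the part that bears key_grip but blue or green is not meant.

How it is judged:
By the outcome, as a careful person would: the job done as asked, in the order asked, and still so for the second after the job is handed in, with the robot touching nothing.
It also fails if it takes over 72 s, if anything falls off the work surface, if the arm or the gripper's body presses on something with over 40 N, if the wrist force passes 120 N, or if a joint passes its speed limit or range.

## Working session

There is one attempt and no reset: what is moved stays moved. The work goes in short steps, Python scripts to look and compute and a tool call to move; the robot and the scene stay as the last step left them, time stands still between calls to the robot, and variables do not carry over. Pictures are saved under pics/ and viewed, at most 10 in all, crops included, and the job is handed in when it is done.

Besides the shell and the picture viewer there is one more tool, called after "Request:" by a JSON object that holds its "method" and its "body", one argument or row to a line. move_arm: Moves the arm, as the interface text tells. Its arguments: {"type":"object","properties":{"commands":{"type":"array","items":{"type":"array"}}},"required":["commands"]}

```bash
mkdir -p pics
cat > h.py <<'E'
import numpy as np, cv2
from cell import env, read_camera, search_frame, cut_out
def P(c):
    R=cv2.Rodrigues(np.array(c["rvec"],float))[0]; K=np.array([[c["fx"],0,c["cx"]],[0,c["fy"],c["cy"]],[0,0,1]])
    return K@np.c_[R,np.array(c["tvec"],float).reshape(3)]
def tri(c1,p1,c2,p2):
    X=cv2.triangulatePoints(P(c1),P(c2),np.array(p1,float).reshape(2,1),np.array(p2,float).reshape(2,1)); return (X[:3]/X[3]).ravel()
def onz(c,p,z):
    M=P(c); H=np.c_[M[:,0],M[:,1],M[:,2]*z+M[:,3]]; X=np.linalg.solve(H,[p[0],p[1],1]); return X[:2]/X[2]
def proj(c,X):
    u=P(c)@np.r_[X,1]; return u[:2]/u[2]
def save(c,n,box=None,s=1):
    im=c["image"][:,:,::-1]
    if box: im=im[box[1]:box[3],box[0]:box[2]]
    cv2.imwrite("pics/"+n,cv2.resize(im,None,fx=s,fy=s,interpolation=cv2.INTER_CUBIC))
E
python3 - <<'E'
from h import *
s=read_camera("scene");t=read_camera("top")
im=np.vstack([s["image"],t["image"]])
save(s,"s0.png");save(t,"t0.png")
for n in ["key_grip","holder","melter","guard_hole","jar_mid","giftbox_mid","cup_mid"]:
    for l,c in(("s",s),("t",t)):
        print(n,l,[(np.round(d["at"]).tolist(),round(d["confidence"],2)) for d in search_frame(n,c)][:5])
print(env.state())
E
```

```text
key_grip s [([271.0, 99.0], 0.88), ([296.0, 133.0], 0.84), ([266.0, 175.0], 0.65)]
key_grip t [([389.0, 272.0], 0.69), ([354.0, 273.0], 0.61), ([417.0, 211.0], 0.6), ([327.0, 221.0], 0.49)]
holder s [([250.0, 156.0], 0.7), ([269.0, 319.0], 0.35)]
holder t [([365.0, 239.0], 0.6)]
melter s [([268.0, 316.0], 0.78)]
melter t [([222.0, 154.0], 0.75)]
guard_hole s [([266.0, 315.0], 0.69)]
guard_hole t [([225.0, 156.0], 0.82)]
jar_mid s []
jar_mid t [([340.0, 150.0], 0.57), ([383.0, 171.0], 0.53)]
giftbox_mid s [([172.0, 166.0], 0.86)]
giftbox_mid t [([384.0, 172.0], 0.84), ([224.0, 158.0], 0.22)]
cup_mid s [([451.0, 304.0], 0.78), ([267.0, 319.0], 0.39)]
cup_mid t [([156.0, 281.0], 0.67)]
{'t': 0.8, 'joints': array([ 1.07040473e+00,  4.90856674e-01,  1.55891222e+00, -2.98592921e-05,
        1.09170659e+00, -1.05636829e-01]), 'qvel': array([-1.81069885e-04, -2.76165946e-04, -1.42037940e-03,  6.70823390e-05,
       -9.04719093e-04,  1.36179122e-03]), 'tau': array([-1.23956681e-03, -6.12412548e+01, -2.58420503e+01,  6.92408066e-02,
        4.46315389e-02,  7.81768506e-06]), 'eef_pos': array([240.35937769, 576.91888829, 404.78365647]), 'tcp_rot': array([3.14147892e+00, 3.87067499e-05, 2.74685165e+00]), 'ft_force': array([ 0.32395321,  0.21740371, -0.36564353]), 'moment': array([-0.01684959,  0.02687639,  0.00197314]), 'grip_force': 0.0, 'opening': 1.000261660171626}
```

View pics/s0.png

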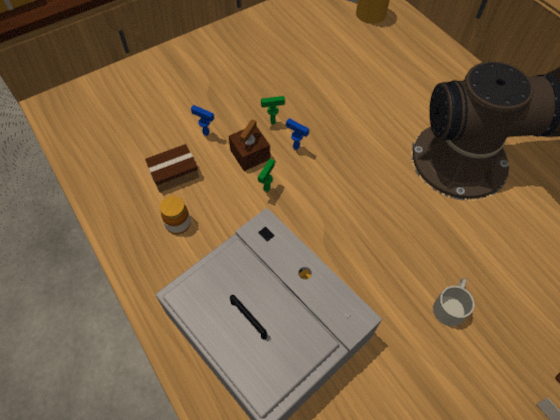

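View pics/t0.png

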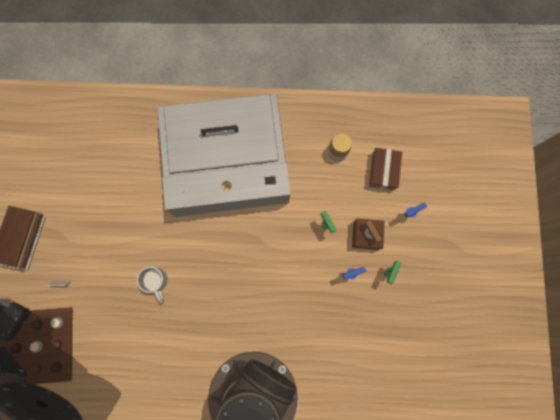

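Candidates for the key: wooden (scene 249,131 / top 373,231), blue (203,113; 296,133), green (271,99; 266,175). The wooden one on the block is the right one; I'll check it in a close crop.

Run:
```python
from h import *
s=read_camera("scene");t=read_camera("top")
def cr(c,x,y,w=25,k=8): return cv2.resize(c["image"][y-w:y+w,x-w:x+w,::-1],None,fx=k*35/w/5.6*0.8,fy=k*35/w/5.6*0.8,interpolation=cv2.INTER_CUBIC)
a=[cv2.resize(z,(300,300)) for z in (cr(s,250,143),cr(t,369,233),cr(s,305,272),cr(t,226,186))]
cv2.imwrite("pics/c.png",np.vstack([np.hstack(a[:2]),np.hstack(a[2:])]))
for n in ["key_grip","guard_hole","holder"]:
    for l,c in(("s",s),("t",t)):
        for d in cut_out(n,c):
            r=d["region"]; v,u=np.nonzero(r); print(n,l,np.round(d["at"],1),round(d["confidence"],2),r.sum(),u.min(),u.max(),v.min(),v.max())
for c in (s,t): print(c["fx"],c["rvec"],c["tvec"])
```

```text
key_grip s [267.3 175. ] 0.82 272 259 274 160 191
key_grip s [203.6 117.7] 0.77 341 191 214 106 135
key_grip s [299.1 134.3] 0.62 297 287 309 120 147
key_grip s [303.9 273.7] 0.21 84 299 310 270 279
key_grip t [371.2 231. ] 0.69 230 365 381 220 241
key_grip t [363.9 235.9] 0.67 708 352 384 218 250
key_grip t [327.2 222. ] 0.66 188 321 336 211 232
key_grip t [415.2 210.9] 0.51 150 405 425 204 216
key_grip t [393.4 271.5] 0.51 227 384 401 261 283
key_grip t [353.4 272.2] 0.48 182 343 364 267 279
guard_hole s [266.9 317.5] 0.56 26834 156 381 209 419
guard_hole t [226.1 155.7] 0.94 13508 157 290 94 215
holder s [247.8 155.4] 0.85 995 230 270 129 169
holder t [363.3 235.7] 0.75 686 352 384 219 250
489.98451291833493 [ 0.82003952  2.76701498 -0.77310658] [ 489.71476619 -127.36434154 1312.5675105 ]
445.00447644611654 [ 2.16391587 -2.10658685  0.22254352] [ -89.85999514  521.83948851 1236.15783822]
```

View pics/c.png

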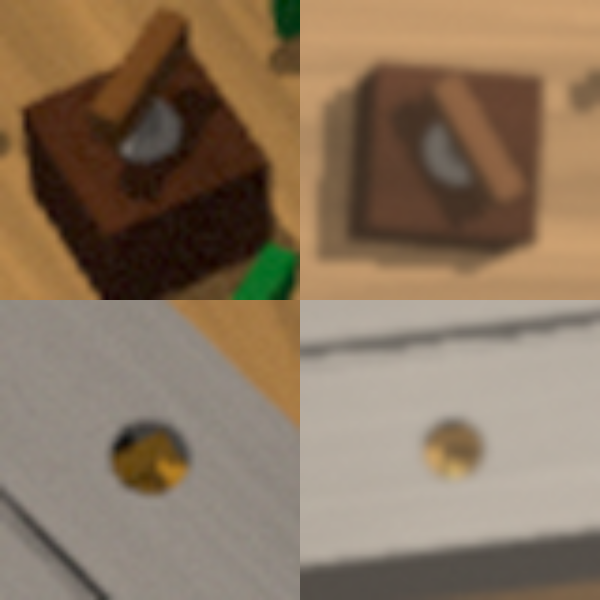

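The top-row crops show the wooden T-bar on the brown block (scene centre ≈248.3,129.3; top ≈374,231.3), so the choice is confirmed. The bottom row shows the guard hole at scene (305,273.2) and top (226.5,185.7).

Run:
```python
from h import *
s=read_camera("scene");t=read_camera("top")
h=tri(s,(305,273.2),t,(226.5,185.7));print("hole",h,onz(s,(305,273.2),130),onz(t,(226.5,185.7),130))
# refine hole: ellipse of pixels differing from steel (dark or saturated)
for c,(x,y) in((s,(305,273)),(t,(226,186))):
    w=12;im=c["image"][y-w:y+w+1,x-w:x+w+1].astype(int);bg=np.median(im.reshape(-1,3),0)
    m=(np.abs(im-bg).max(2)>45).astype(np.uint8);n,l,st,ce=cv2.connectedComponentsWithStats(m)
    k=l[w,w]; print("blob",st[k],ce[k]+[x-w,y-w],onz(c,ce[k]+[x-w,y-w],130))
k=tri(s,(248.3,129.3),t,(374,231.3));print("key",k)
for c,p in((s,(248.3,129.3)),(t,(374,231.3))): print("key z99",onz(c,p,99))
# handle ends in each view, top face
for c,a,b,o in((s,(168,20),(105,108),(225,118)),(t,(144,85),(210,188),(344,208))):
    A,B=[onz(c,np.array(o)+np.array(p)/6,105) for p in(a,b)]; print(A,B,np.linalg.norm(A-B),np.arctan2(*(B-A)[::-1]))
cs=np.array([(75,65),(243,78),(235,240),(62,238)])/6+[344,208]
print("holder",[onz(t,p,62).round(0) for p in cs], onz(t,cs.mean(0),62))
# overlay of best guess
```

```text
hole [572.25346626  88.53871048 126.10360638] [572.79381086  90.54835769] [572.07047361  87.23180481]
blob [  5   6  13  12 123] [304.43902439 272.69105691] [573.1140214   89.00218955]
blob [ 8  7  9  9 70] [226.12857143 185.15714286] [573.55696669  88.31316668]
key [ 461.21212121 -320.38079464   99.95642275]
key z99 [ 460.00633508 -319.85761001]
key z99 [ 462.57678297 -321.85972457]
[ 438.81947443 -331.19490698] [ 485.68444738 -304.84017826] 53.767066271220216 0.5122789298475843
[ 486.69165141 -304.16909513] [ 439.86743575 -334.02422041] 55.53229400283575 -2.5739838471514007
holder [array([ 502., -280.]), array([ 498., -361.]), array([ 421., -356.]), array([ 420., -274.])] [ 460.14698629 -317.58038259]
```

Request:
{"method": "move_arm", "body": {
  "commands": [
    [[1,-0.9,0],-1,1],
    [[1,-0.9,0],-1,1],
    [[1,-0.9,0],-1,1],
    [[1,-0.9,0],-1,1],
    [[1,-0.9,0],-1,1],
    [[1,-0.9,0],-1,1],
    [[1,-0.9,0],-1,1],
    [[1,-0.9,0],-1,1],
    [[1,-0.9,0],-1,1],
    [[1,-0.9,0],-1,1],
    [[-0.1,-1,0],-1,1],
    [[-0.1,-1,0],-1,1],
    [[-0.1,-1,0],-1,1],
    [[-0.1,-1,0],-1,1],
    [[-0.1,-1,0],-1,1],
    [[-0.1,-1,0],-1,1],
    [[-0.1,-1,0],-1,1],
    [[-0.1,-1,0],-1,1],
    [[-0.1,-1,0],-1,1],
    [[-0.1,-1,0],-1,1]
  ]
}}

```text
t: 2.97
eef_pos: [510.0, 5.6, 404.9]
tcp_rot: [3.141, -0.0, 1.143]
ft_force: [0.7, 0.1, 0.5]
opening: 1.002
grip_force: 0.0
```

Request:
{"method": "move_arm", "body": {
  "commands": [
    [[-0.148,-0.988,0],-0.685,1],
    [[-0.148,-0.988,0],-0.685,1],
    [[-0.148,-0.988,0],-0.685,1],
    [[-0.148,-0.988,0],-0.685,1],
    [[-0.148,-0.988,0],-0.685,1],
    [[-0.148,-0.988,0],-0.685,1],
    [[-0.148,-0.988,0],-0.685,1],
    [[-0.148,-0.988,0],-0.685,1],
    [[-0.148,-0.988,0],-0.685,1],
    [[-0.148,-0.988,0],-0.685,1],
    [[-0.148,-0.988,0],-0.685,1],
    [[0,0,-1],0,1],
    [[0,0,-1],0,1],
    [[0,0,0],0,1],
    [[0,0,0],0,1]
  ]
}}

```text
t: 4.22
eef_pos: [461.6, -319.2, 344.3]
tcp_rot: [-3.139, 0.001, 0.544]
ft_force: [1.1, -0.5, -0.3]
opening: 0.998
grip_force: 0.0
```

Run:
```python
from h import *
s=read_camera("scene");t=read_camera("top")
a=[cv2.resize(c["image"][y-35:y+35,x-35:x+35,::-1],(400,400),interpolation=cv2.INTER_CUBIC) for c,x,y in((s,250,135),(t,370,232))]
cv2.imwrite("pics/g.png",np.hstack(a)); st=env.state(); print(st["eef_pos"],st["tcp_rot"])
```

```text
[ 461.95420788 -319.1021434   346.27428641] [ 3.13985336e+00 -5.15465841e-04  5.44488787e-01]
```

View pics/g.png

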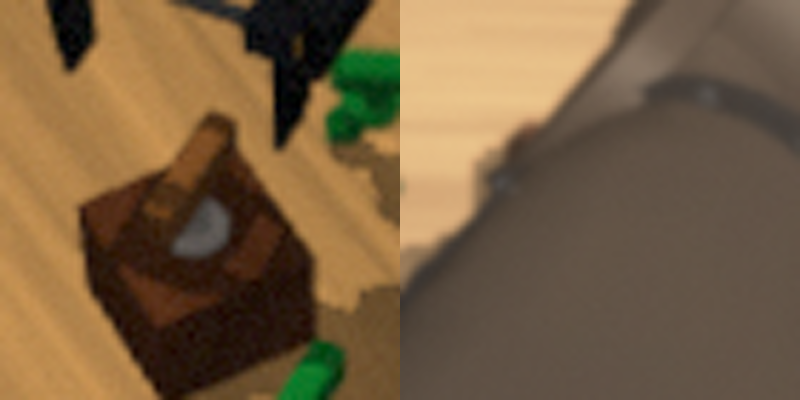

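The picture shows the fingers (crop 70,40 and 285,110) straddling the wooden handle (190,170), with free space around it. Lowering and gripping.

Request:
{"method": "move_arm", "body": {
  "commands": [
    [[0,-0.04,-0.85],0,1],
    [[0,0,-0.85],0,1],
    [[0,0,-0.75],0,1],
    [[0,0,0],0,1],
    [[0,0,0],0,1],
    [[0,0,0],0,-1],
    [[0,0,0],0,-1],
    [[0,0,0],0,-1],
    [[0,0,0],0,-1],
    [[0,0,0],0,-1],
    [[0,0,0],0,-1],
    [[0,0,0],0,-1],
    [[0,0,0],0,-1],
    [[0,0,0],0,-1],
    [[0,0,0],0,-1]
  ]
}}

```text
t: 5.57
eef_pos: [461.5, -320.3, 271.2]
tcp_rot: [-3.142, 0.0, 0.544]
ft_force: [0.8, 0.0, -0.8]
opening: 0.354
grip_force: 0.0
```

Request:
{"method": "move_arm", "body": {
  "commands": [
    [[0,0,0],0,-1],
    [[0,0,0],0,-1],
    [[0,0,0],0,-1],
    [[0,0,0],0,-1],
    [[0,0,0],0,-1],
    [[0,0,0],0,-1],
    [[0,0,0],0,-1]
  ]
}}

```text
t: 6.15
eef_pos: [461.5, -320.3, 271.2]
tcp_rot: [3.142, 0.0, 0.544]
ft_force: [0.9, -0.3, -2.1]
opening: 0.168
grip_force: 30.0
```

Request:
{"method": "move_arm", "body": {
  "commands": [
    [[0,0,0.5],0,-1],
    [[0,0,0.8],0,-1],
    [[0,0,1],0,-1],
    [[0,0,1],0,-1],
    [[0,0,1],0,-1],
    [[0,0,1],0,-1],
    [[0,0,0.5],0,-1],
    [[0,0,0],0,-1],
    [[0,0,0],0,-1]
  ]
}}

```text
t: 6.9
eef_pos: [461.3, -320.1, 445.2]
tcp_rot: [3.141, -0.0, 0.544]
ft_force: [-0.1, 0.2, -1.9]
opening: 0.164
grip_force: 30.0
```

Request:
{"method": "move_arm", "body": {
  "commands": [
    [[0.2,0.7,0],1,-1],
    [[0.2,0.7,0],1,-1],
    [[0.2,0.7,0],1,-1],
    [[0.2,0.7,0],1,-1],
    [[0.2,0.7,0],1,-1],
    [[0.2,0.7,0],1,-1],
    [[0.2,0.7,0],1,-1],
    [[0.2,0.7,0],1,-1],
    [[0.2,0.7,0],1,-1],
    [[0.2,0.7,0],1,-1],
    [[0.2,0.7,0],1,-1],
    [[0.2,0.7,0],1,-1],
    [[0.2,0.7,0],1,-1],
    [[0.2,0.7,0],1,-1],
    [[0.2,0.7,0],1,-1],
    [[0.2,0.7,0],1,-1],
    [[0.2,0.7,0],1,-1],
    [[0.2,0.7,0],1,-1],
    [[0.1,0.7,0],1,-1],
    [[0,0.3,0],1,-1]
  ]
}}

```text
t: 8.57
eef_pos: [572.9, 89.7, 442.8]
tcp_rot: [-3.139, -0.002, 2.149]
ft_force: [-0.5, 0.1, -2.9]
opening: 0.164
grip_force: 30.0
```

Request:
{"method": "move_arm", "body": {
  "commands": [
    [[0,0,0],1,-1],
    [[0,0,0],1,-1],
    [[0,0,0],1,-1],
    [[0,0,0],1,-1],
    [[0,0,0],1,-1],
    [[0,0,0],0.5,-1],
    [[0,0,0],0,-1],
    [[0,0,0],0,-1],
    [[0,0,0],0,-1]
  ]
}}

```text
t: 9.32
eef_pos: [572.6, 87.7, 444.2]
tcp_rot: [-3.141, -0.001, 2.582]
ft_force: [-0.1, 0.1, -1.5]
opening: 0.167
grip_force: 30.0
```

Run:
```python
from h import *
s=read_camera("scene");t=read_camera("top")
st=env.state(); p=st["eef_pos"]; print(p,st["tcp_rot"],st["ft_force"],st["moment"])
u=proj(s,[p[0],p[1],p[2]-171-89]).round().astype(int);v=proj(t,[p[0],p[1],p[2]-260]).round().astype(int)
print(proj(s,[p[0],p[1],p[2]-260]),proj(s,[p[0],p[1],p[2]-260+37]),v)
a=[cv2.resize(c["image"][y-35:y+35,x-35:x+35,::-1],(400,400),interpolation=cv2.INTER_CUBIC) for c,(x,y) in((s,u),(t,v))]
cv2.imwrite("pics/k.png",np.hstack(a))
```

```text
[572.54548343  87.68955339 444.73439137] [-3.14126632e+00 -6.34837155e-04  2.58299870e+00] [ 0.11202695  0.00432961 -0.76679965] [-0.03577762  0.01909337  0.02659542]
[305.70375237 260.71560507] [306.73224451 252.4007523 ] [224 181]
```

View pics/k.png

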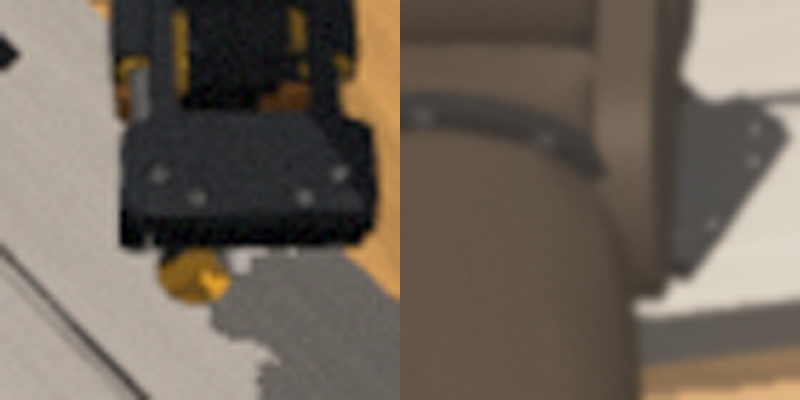

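The left crop shows the hole with its brass trimmer at (195,275), just beyond the gripper, which hides the key tip. The top view is blocked. I'll lower and watch the force.

Request:
{"method": "move_arm", "body": {
  "commands": [
    [[0.02,0.035,-0.6],0,-1],
    [[0,0,-0.6],0,-1],
    [[0,0,-0.3],0,-1],
    [[0,0,-0.1],0,-1],
    [[0,0,0],0,-1],
    [[0,0,0],0,-1],
    [[0,0,0],0,-1],
    [[0,0,0],0,-1]
  ]
}}

```text
t: 10.08
eef_pos: [573.2, 88.7, 398.1]
tcp_rot: [3.141, 0.001, 2.584]
ft_force: [0.0, -0.7, -1.0]
opening: 0.166
grip_force: 30.0
```

Run:
```python
from h import *
f=[];
for i in range(6):
    s=read_camera("scene"); st=env.state(); f.append(np.r_[st["ft_force"],st["moment"]])
print(np.mean(f,0),np.std(f,0)); p=st["eef_pos"]; print(p)
u=proj(s,[573.3,88.7,130]); print(u)
x,y=u.round().astype(int)
cv2.imwrite("pics/k2.png",cv2.resize(s["image"][y-35:y+35,x-35:x+35,::-1],(500,500),interpolation=cv2.INTER_CUBIC))
```

```text
[ 2.15402036e-01 -2.74921419e-02 -1.24359122e+00 -1.86389405e-02
  1.76480086e-03 -7.82945491e-04] [0.57661082 0.36721185 0.3795611  0.0219165  0.03236347 0.03470989]
[573.11176749  88.73607158 397.40351895]
[304.27978232 272.62212078]
```

View pics/k2.png

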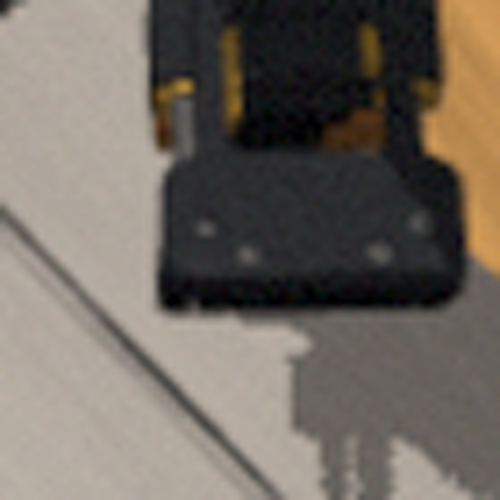

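The gripper hides the hole, so from here I go by force. The free Fz baseline is about -1.3 N.

Request:
{"method": "move_arm", "body": {
  "commands": [
    [[0,0,-0.1],0,-1],
    [[0,0,-0.1],0,-1],
    [[0,0,-0.1],0,-1],
    [[0,0,0],0,-1],
    [[0,0,0],0,-1]
  ]
}}

```text
t: 10.8
eef_pos: [573.2, 88.7, 387.9]
tcp_rot: [-3.141, -0.001, 2.584]
ft_force: [0.4, 0.9, -2.2]
opening: 0.163
grip_force: 30.0
```

Request:
{"method": "move_arm", "body": {
  "commands": [
    [[0,0,-0.1],0,-1],
    [[0,0,-0.1],0,-1],
    [[0,0,0],0,-1],
    [[0,0,0],0,-1]
  ]
}}

```text
t: 11.13
eef_pos: [573.1, 88.7, 382.0]
tcp_rot: [-3.141, -0.0, 2.584]
ft_force: [-0.2, -0.3, -1.3]
opening: 0.167
grip_force: 30.0
```

Request:
{"method": "move_arm", "body": {
  "commands": [
    [[0,0,-0.1],0,-1],
    [[0,0,-0.1],0,-1],
    [[0,0,0],0,-1],
    [[0,0,0],0,-1]
  ]
}}

```text
t: 11.47
eef_pos: [573.1, 88.7, 376.0]
tcp_rot: [-3.141, -0.0, 2.584]
ft_force: [0.4, -0.3, -2.0]
opening: 0.168
grip_force: 30.0
```

Request:
{"method": "move_arm", "body": {
  "commands": [
    [[0,0,-0.1],0,-1],
    [[0,0,-0.1],0,-1],
    [[0,0,-0.1],0,-1],
    [[0,0,0],0,-1],
    [[0,0,0],0,-1]
  ]
}}

```text
t: 11.88
eef_pos: [573.1, 88.7, 367.0]
tcp_rot: [-3.141, -0.0, 2.584]
ft_force: [-0.5, -0.6, -1.9]
opening: 0.167
grip_force: 30.0
```

Request:
{"method": "move_arm", "body": {
  "commands": [
    [[0,0,-0.1],0,-1],
    [[0,0,-0.07],0,-1],
    [[0,0,0],0,-1],
    [[0,0,0],0,-1],
    [[0,0,0],0,-1]
  ]
}}

```text
t: 12.3
eef_pos: [573.1, 88.7, 362.2]
tcp_rot: [3.141, 0.0, 2.584]
ft_force: [0.9, 0.4, -1.8]
opening: 0.17
grip_force: 30.0
```

Request:
{"method": "move_arm", "body": {
  "commands": [
    [[0,0,-0.06],0,-1],
    [[0,0,-0.06],0,-1],
    [[0,0,0],0,-1],
    [[0,0,0],0,-1],
    [[0,0,0],0,-1]
  ]
}}

```text
t: 12.72
eef_pos: [573.1, 88.7, 358.6]
tcp_rot: [3.142, -0.0, 2.584]
ft_force: [0.2, -0.1, -1.1]
opening: 0.162
grip_force: 30.0
```

Request:
{"method": "move_arm", "body": {
  "commands": [
    [[0,0,-0.05],0,-1],
    [[0,0,0],0,-1],
    [[0,0,0],0,-1]
  ]
}}

```text
t: 12.97
eef_pos: [573.1, 88.7, 357.0]
tcp_rot: [-3.142, -0.0, 2.584]
ft_force: [0.6, 0.4, -1.6]
opening: 0.164
grip_force: 30.0
```

```bash
cat > f.py <<'E'
from h import *
f=[]
for i in range(5):
    read_camera("scene"); st=env.state(); f.append(np.r_[st["ft_force"],st["moment"]*100])
print(np.mean(f,0).round(2),st["eef_pos"].round(2),st["tcp_rot"].round(3),st["t"])
E
python3 f.py
```

```text
[ 0.19  0.23 -1.7  -1.98  2.18 -1.02] [573.13  88.75 357.1 ] [3.141 0.    2.584] 13.2167
```

Request:
{"method": "move_arm", "body": {
  "commands": [
    [[0,0,-0.05],0,-1],
    [[0,0,0],0,-1],
    [[0,0,0],0,-1]
  ]
}}

```text
t: 13.47
eef_pos: [573.1, 88.7, 355.5]
tcp_rot: [-3.142, -0.0, 2.584]
ft_force: [0.2, -0.2, -1.6]
opening: 0.172
grip_force: 30.0
```

Request:
{"method": "move_arm", "body": {
  "commands": [
    [[0,0,-0.05],0,-1],
    [[0,0,0],0,-1],
    [[0,0,0],0,-1]
  ]
}}

```text
t: 13.72
eef_pos: [573.1, 88.7, 354.1]
tcp_rot: [3.142, 0.0, 2.584]
ft_force: [0.1, -0.4, -0.2]
opening: 0.167
grip_force: 30.0
```

```bash
python3 f.py
```

```text
[ -0.66  -0.65   0.28 -13.86  13.69  -0.43] [573.12  88.73 354.11] [3.142 0.    2.584] 13.9667
```

Contact at about 1.8 N, with a small side force toward -x and -y. Shifting slightly that way, pressing a touch more, then feeling clockwise.

Request:
{"method": "move_arm", "body": {
  "commands": [
    [[-0.03,-0.03,-0.03],0,-1],
    [[0,0,0],0,-1],
    [[0,0,0],0,-1]
  ]
}}

```text
t: 14.22
eef_pos: [572.2, 87.8, 353.1]
tcp_rot: [-3.142, -0.0, 2.584]
ft_force: [0.0, 0.3, 0.0]
opening: 0.168
grip_force: 30.0
```

```bash
python3 f.py
```

```text
[ -0.42  -0.59  -0.36 -17.15  18.57  -0.74] [572.19  87.82 353.14] [-3.142 -0.     2.584] 14.4667
```

Request:
{"method": "move_arm", "body": {
  "commands": [
    [[-0.04,-0.04,0],0,-1],
    [[0,0,0],0,-1],
    [[0,0,0],0,-1]
  ]
}}

```text
t: 14.72
eef_pos: [571.2, 86.8, 353.3]
tcp_rot: [3.141, 0.001, 2.584]
ft_force: [1.7, 3.2, -0.1]
opening: 0.166
grip_force: 30.0
```

```bash
python3 f.py
```

```text
[  2.21   2.63  -0.77  67.79 -56.05  -0.4 ] [571.15  86.75 353.26] [3.141 0.    2.584] 14.9667
```

Request:
{"method": "move_arm", "body": {
  "commands": [
    [[0.04,0.04,-0.02],-1,-1],
    [[0,0,0],-1,-1],
    [[0,0,0],0,-1],
    [[0,0,0],0,-1]
  ]
}}

```text
t: 15.3
eef_pos: [572.1, 87.7, 352.5]
tcp_rot: [-3.141, -0.0, 2.426]
ft_force: [0.2, 0.4, 0.7]
opening: 0.168
grip_force: 30.0
```

```bash
python3 f.py
```

```text
[ -0.78  -0.66   0.61 -16.33  13.8    2.4 ] [572.13  87.73 352.52] [-3.141 -0.     2.425] 15.55
```

Request:
{"method": "move_arm", "body": {
  "commands": [
    [[0,0,0],-1,-1],
    [[0,0,0],-1,-1],
    [[0,0,0],0,-1],
    [[0,0,0],0,-1]
  ]
}}

```text
t: 15.88
eef_pos: [572.1, 87.8, 352.5]
tcp_rot: [-3.141, -0.0, 2.267]
ft_force: [0.1, -1.2, -0.2]
opening: 0.167
grip_force: 30.0
```

```bash
python3 f.py
```

```text
[ -0.87  -0.85   0.26 -33.71  30.59   0.64] [572.19  87.8  352.54] [-3.141 -0.     2.265] 16.1333
```

Request:
{"method": "move_arm", "body": {
  "commands": [
    [[0,0,0],-1,-1],
    [[0,0,0],-1,-1],
    [[0,0,0],0,-1],
    [[0,0,0],0,-1]
  ]
}}

```text
t: 16.47
eef_pos: [572.2, 87.8, 352.5]
tcp_rot: [-3.142, -0.0, 2.107]
ft_force: [-1.2, -0.8, 0.6]
opening: 0.169
grip_force: 30.0
```

```bash
python3 f.py
```

```text
[ -1.13  -1.33   0.44 -34.39  38.14  -1.06] [572.21  87.84 352.55] [-3.142 -0.     2.105] 16.7167
```

Request:
{"method": "move_arm", "body": {
  "commands": [
    [[-0.015,-0.015,0],-1,-1],
    [[0,0,0],-1,-1],
    [[0,0,0],0,-1],
    [[0,0,0],0,-1]
  ]
}}

```text
t: 17.05
eef_pos: [571.8, 87.4, 352.6]
tcp_rot: [3.141, 0.0, 1.947]
ft_force: [-1.6, -0.4, -0.3]
opening: 0.163
grip_force: 30.0
```

```bash
python3 f.py
```

```text
[ -0.12  -0.16   0.3  -10.2   11.6   -1.04] [571.81  87.41 352.58] [ 3.141 -0.     1.945] 17.3
```

Request:
{"method": "move_arm", "body": {
  "commands": [
    [[0,0,0],-1,-1],
    [[0,0,0],-1,-1],
    [[0,0,0],0,-1],
    [[0,0,0],0,-1]
  ]
}}

```text
t: 17.63
eef_pos: [571.8, 87.4, 352.5]
tcp_rot: [3.142, 0.0, 1.787]
ft_force: [0.1, -1.1, -1.0]
opening: 0.17
grip_force: 30.0
```

```bash
python3 f.py
```

```text
[ -0.16  -0.33  -1.7  -13.94   7.65  -1.52] [571.79  87.4  352.54] [3.141 0.    1.785] 17.8833
```

Fz fell to baseline at yaw 1.785, so the square matches there. Lowering.

Request:
{"method": "move_arm", "body": {
  "commands": [
    [[0,0,-0.07],0,-1],
    [[0,0,0],0,-1],
    [[0,0,0],0,-1]
  ]
}}

```text
t: 18.13
eef_pos: [571.8, 87.4, 350.5]
tcp_rot: [3.141, 0.0, 1.784]
ft_force: [-0.6, 0.3, 0.8]
opening: 0.166
grip_force: 30.0
```

```bash
python3 f.py
```

```text
[ -0.24  -0.47   1.15 -18.45   8.88  -0.41] [571.79  87.38 350.58] [3.141 0.    1.784] 18.3833
```

Request:
{"method": "move_arm", "body": {
  "commands": [
    [[0,0,0.01],-1,-1],
    [[0,0,0],0,-1],
    [[0,0,0],0,-1]
  ]
}}

```text
t: 18.63
eef_pos: [571.7, 87.4, 350.6]
tcp_rot: [-3.141, 0.0, 1.706]
ft_force: [0.1, -0.6, -1.6]
opening: 0.167
grip_force: 30.0
```

```bash
python3 f.py
```

```text
[ -0.42  -0.63  -1.   -19.53  10.59  -3.19] [571.76  87.34 350.68] [-3.141 -0.     1.705] 18.8833
```

Free again. Lowering further.

Request:
{"method": "move_arm", "body": {
  "commands": [
    [[0,0,-0.05],-0.4,-1],
    [[0,0,0],0,-1],
    [[0,0,0],0,-1]
  ]
}}

```text
t: 19.13
eef_pos: [571.8, 87.4, 349.1]
tcp_rot: [-3.141, 0.0, 1.673]
ft_force: [-0.8, -0.0, -1.9]
opening: 0.166
grip_force: 30.0
```

```bash
python3 f.py
```

```text
[ -0.17  -0.21  -2.   -17.07   9.3   -1.33] [571.76  87.43 349.24] [-3.142 -0.     1.673] 19.3833
```

Request:
{"method": "move_arm", "body": {
  "commands": [
    [[0,0,-0.05],0,-1],
    [[0,0,0],0,-1],
    [[0,0,0],0,-1]
  ]
}}

```text
t: 19.63
eef_pos: [571.8, 87.4, 347.7]
tcp_rot: [-3.142, 0.0, 1.672]
ft_force: [-1.6, -0.8, -2.8]
opening: 0.165
grip_force: 30.0
```

```bash
python3 f.py
```

```text
[ -0.35  -0.87  -1.86 -23.28  11.9   -2.46] [571.76  87.39 347.73] [-3.142 -0.     1.672] 19.8833
```

Request:
{"method": "move_arm", "body": {
  "commands": [
    [[0,0,-0.05],0,-1],
    [[0,0,0],0,-1],
    [[0,0,0],0,-1]
  ]
}}

```text
t: 20.13
eef_pos: [571.8, 87.4, 346.2]
tcp_rot: [-3.142, 0.0, 1.672]
ft_force: [-0.4, -0.2, -2.7]
opening: 0.168
grip_force: 30.0
```

```bash
python3 f.py
```

```text
[ -0.35  -0.74  -2.41 -24.06  15.81   1.37] [571.77  87.38 346.2 ] [-3.142  0.     1.672] 20.3833
```

Request:
{"method": "move_arm", "body": {
  "commands": [
    [[0,0,-0.05],0,-1],
    [[0,0,0],0,-1],
    [[0,0,0],0,-1]
  ]
}}

```text
t: 20.63
eef_pos: [571.8, 87.4, 344.8]
tcp_rot: [3.141, 0.0, 1.672]
ft_force: [-0.6, -1.6, 0.3]
opening: 0.167
grip_force: 30.0
```

```bash
python3 f.py
```

```text
[ -0.77  -1.04   0.12 -24.72  24.63  -1.01] [571.78  87.4  344.83] [3.141 0.    1.672] 20.8833
```

Seated: bottom contact at TCP z≈344.8 as predicted. Turning clockwise and watching the moment.

Request:
{"method": "move_arm", "body": {
  "commands": [
    [[-0.01,-0.015,0],-0.7,-1],
    [[0,0,0],-0.7,-1],
    [[0,0,0],-0.6,-1],
    [[0,0,0],0,-1],
    [[0,0,0],0,-1]
  ]
}}

```text
t: 21.3
eef_pos: [571.6, 87.0, 344.8]
tcp_rot: [3.141, -0.0, 1.514]
ft_force: [-0.7, -0.1, 0.8]
opening: 0.167
grip_force: 30.0
```

```bash
python3 f.py
```

```text
[-0.09  0.43 -0.02  0.35 -2.44  0.59] [571.55  86.95 344.83] [ 3.141 -0.     1.513] 21.55
```

Request:
{"method": "move_arm", "body": {
  "commands": [
    [[0,0,0],-0.5,-1],
    [[0,0,0],-0.5,-1],
    [[0,0,0],-0.5,-1],
    [[0,0,0],-0.5,-1],
    [[0,0,0],0,-1]
  ]
}}

```text
t: 21.97
eef_pos: [571.5, 87.0, 344.8]
tcp_rot: [3.142, -0.0, 1.351]
ft_force: [0.4, 1.2, 0.2]
opening: 0.168
grip_force: 30.0
```

```bash
python3 f.py
```

```text
[-0.07  0.84 -0.22 -1.06  3.32 -0.44] [571.47  86.95 344.76] [ 3.142 -0.     1.353] 22.2167
```

Request:
{"method": "move_arm", "body": {
  "commands": [
    [[0,0,0],-0.5,-1],
    [[0,0,0],-0.5,-1],
    [[0,0,0],-0.5,-1],
    [[0,0,0],-0.5,-1]
  ]
}}

```text
t: 22.55
eef_pos: [571.4, 87.0, 344.7]
tcp_rot: [-3.141, 0.0, 1.191]
ft_force: [-0.2, 0.4, -0.2]
opening: 0.163
grip_force: 30.0
```

```bash
sed -i 's/^print/print(np.round([x[5] for x in f],1));print/' f.py; python3 f.py
```

```text
[4.  1.1 6.9 9.9 4.3]
[-0.57  0.79  0.03 13.65 18.48  5.23] [571.43  86.97 344.74] [-3.141  0.     1.194] 22.8
```

Mz ≈ 0.05 N m, so the trimmer is turning. Continuing in smaller steps.

Request:
{"method": "move_arm", "body": {
  "commands": [
    [[0,0,0],-0.5,-1],
    [[0,0,0],-0.5,-1],
    [[0,0,0],-0.5,-1],
    [[0,0,0],-0.5,-1]
  ]
}}

```text
t: 23.13
eef_pos: [571.4, 87.0, 344.7]
tcp_rot: [-3.141, 0.0, 1.031]
ft_force: [-0.5, 1.1, 0.2]
opening: 0.167
grip_force: 30.0
```

```bash
python3 f.py
```

```text
[ 0.8  2.7  2.8 -0.8 -1.8]
[-9.600e-01  1.520e+00  2.000e-02  1.781e+01  3.300e+01  7.600e-01] [571.43  86.97 344.74] [-3.141  0.     1.034] 23.3833
```

Request:
{"method": "move_arm", "body": {
  "commands": [
    [[0,0,0],-0.5,-1],
    [[0,0,0],-0.5,-1],
    [[0,0,0],-0.5,-1]
  ]
}}

```text
t: 23.63
eef_pos: [571.4, 87.0, 344.7]
tcp_rot: [-3.141, 0.0, 0.911]
ft_force: [-1.1, 0.9, -0.4]
opening: 0.163
grip_force: 30.0
```

```bash
python3 f.py
```

```text
[6.7 4.2 4.6 1.9 4.1]
[-1.72  1.66  0.07 20.97 44.73  4.29] [571.41  86.97 344.7 ] [-3.141  0.     0.914] 23.8833
```

Request:
{"method": "move_arm", "body": {
  "commands": [
    [[0,0,0],-0.5,-1],
    [[0,0,0],-0.5,-1]
  ]
}}

```text
t: 24.05
eef_pos: [571.4, 87.0, 344.7]
tcp_rot: [-3.141, 0.0, 0.832]
ft_force: [-2.6, 1.3, 0.2]
opening: 0.165
grip_force: 30.0
```

```bash
python3 f.py
```

```text
[7.5 4.5 3.3 9.6 6.4]
[-1.84  1.51  0.2  28.06 58.58  6.24] [571.41  86.97 344.71] [-3.141  0.     0.834] 24.3
```

Request:
{"method": "move_arm", "body": {
  "commands": [
    [[-0.02,0.015,0],-0.5,-1],
    [[0,0,0],-0.5,-1],
    [[0,0,0],0,-1]
  ]
}}

```text
t: 24.55
eef_pos: [571.0, 87.3, 344.8]
tcp_rot: [3.141, -0.0, 0.752]
ft_force: [-0.5, -0.5, -0.9]
opening: 0.164
grip_force: 30.0
```

```bash
python3 f.py
```

```text
[7.5 2.7 1.3 3.1 3.6]
[ -0.14  -0.23  -0.18 -21.15  21.01   3.64] [570.97  87.31 344.83] [ 3.141 -0.     0.753] 24.8
```

Request:
{"method": "move_arm", "body": {
  "commands": [
    [[0,0,0],-0.5,-1],
    [[0,0,0],-0.5,-1]
  ]
}}

```text
t: 24.97
eef_pos: [571.0, 87.3, 344.8]
tcp_rot: [3.141, -0.0, 0.671]
ft_force: [-0.7, -1.1, 0.8]
opening: 0.169
grip_force: 30.0
```

```bash
python3 f.py
```

```text
[6.5 0.  4.7 4.7 1.2]
[-2.900e-01 -1.310e+00 -1.000e-02 -3.190e+01  1.323e+01  3.430e+00] [570.96  87.31 344.81] [ 3.141 -0.     0.674] 25.2167
```

Request:
{"method": "move_arm", "body": {
  "commands": [
    [[0,0,0],-0.5,-1],
    [[0,0,0],-0.5,-1]
  ]
}}

```text
t: 25.38
eef_pos: [570.9, 87.4, 344.8]
tcp_rot: [3.141, -0.0, 0.592]
ft_force: [-0.1, -1.6, 0.0]
opening: 0.166
grip_force: 30.0
```

```bash
python3 f.py
```

```text
[8.3 6.5 0.4 2.9 3.8]
[  0.32  -1.22  -0.19 -36.86  10.04   4.39] [570.92  87.36 344.79] [ 3.141 -0.     0.594] 25.6333
```

Request:
{"method": "move_arm", "body": {
  "commands": [
    [[0,-0.012,0],-0.5,-1],
    [[0,0,0],-0.5,-1]
  ]
}}

```text
t: 25.8
eef_pos: [570.9, 87.1, 344.8]
tcp_rot: [-3.141, -0.0, 0.512]
ft_force: [1.1, 0.1, -0.4]
opening: 0.165
grip_force: 30.0
```

```bash
python3 f.py
```

```text
[ 6.8  4.1  4.8  1.2 -0.5]
[0.2  0.28 0.02 4.62 9.5  3.3 ] [570.88  87.12 344.77] [-3.142 -0.     0.514] 26.05
```

Request:
{"method": "move_arm", "body": {
  "commands": [
    [[0,0,0],-0.5,-1],
    [[0,0,0],-0.5,-1]
  ]
}}

```text
t: 26.22
eef_pos: [570.9, 87.1, 344.8]
tcp_rot: [-3.142, -0.0, 0.432]
ft_force: [0.4, 1.2, -0.7]
opening: 0.165
grip_force: 30.0
```

```bash
python3 f.py
```

```text
[6.1 5.7 2.1 6.9 1.8]
[-0.24  1.01  0.14 18.9  10.78  4.53] [570.86  87.12 344.76] [-3.142 -0.     0.434] 26.4667
```

Request:
{"method": "move_arm", "body": {
  "commands": [
    [[0,0,0],-0.5,-1],
    [[0,0,0],-0.5,-1]
  ]
}}

```text
t: 26.63
eef_pos: [570.8, 87.1, 344.7]
tcp_rot: [3.142, 0.0, 0.352]
ft_force: [0.4, 0.7, -1.0]
opening: 0.166
grip_force: 30.0
```

```bash
python3 f.py
```

```text
[25.1 21.6 24.2 25.1 22.6]
[-0.36  1.47  0.14 31.84 15.31 23.71] [570.86  87.08 344.73] [3.142 0.    0.354] 26.8833
```

Mz jumped to 0.24 N m, so this looks like the stop. One small step to confirm.

Request:
{"method": "move_arm", "body": {
  "commands": [
    [[0,-0.01,0],-0.25,-1],
    [[0,0,0],0,-1]
  ]
}}

```text
t: 27.05
eef_pos: [570.8, 86.9, 344.7]
tcp_rot: [-3.141, -0.0, 0.331]
ft_force: [0.6, 2.7, -0.2]
opening: 0.169
grip_force: 30.0
```

```bash
python3 f.py
```

```text
[19.1 23.9 24.6 21.8 21.3]
[-0.37  3.68 -0.19 83.75 23.95 22.15] [570.84  86.85 344.75] [-3.141  0.     0.332] 27.3
```

Resistance holds at about 0.22 N m, so it is at the stop. Relieving the side load, then releasing and retreating upward.

Request:
{"method": "move_arm", "body": {
  "commands": [
    [[0,0.018,0],0.2,-1],
    [[0,0,0],0,-1],
    [[0,0,0],0,-1]
  ]
}}

```text
t: 27.55
eef_pos: [570.9, 87.2, 344.7]
tcp_rot: [3.141, 0.0, 0.348]
ft_force: [0.7, 0.8, 0.6]
opening: 0.165
grip_force: 30.0
```

```bash
python3 f.py
```

```text
[15.5 16.2  8.8 17.1 10.7]
[-0.7   2.04  0.25 33.   25.09 13.66] [570.88  87.21 344.76] [3.141 0.    0.348] 27.8
```

Request:
{"method": "move_arm", "body": {
  "commands": [
    [[0,0.015,0],0,-1],
    [[0,0,0],0,-0.5],
    [[0,0,0],0,-0.3],
    [[0,0,0],0,0],
    [[0,0,0],0,0.3],
    [[0,0,0],0,0.3],
    [[0,0,0],0,0.3],
    [[0,0,0],0,0.3],
    [[0,0,0],0,0.3],
    [[0,0,0],0,0.3],
    [[0,0,0],0,0.3],
    [[0,0,0],0,0.3]
  ]
}}

```text
t: 28.8
eef_pos: [570.9, 87.7, 344.8]
tcp_rot: [3.141, -0.0, 0.348]
ft_force: [1.0, 0.2, -0.4]
opening: 0.649
grip_force: 0.0
```

```bash
python3 f.py; python3 -c "
from h import *
print(env.state()['opening'])"
```

```text
[ 1.8 -0.5  3.6  3.3  2.4]
[-0.13  0.35 -0.36 -7.1  17.52  2.11] [570.87  87.72 344.76] [3.141 0.    0.348] 29.05
0.6469433572993003
```

Request:
{"method": "move_arm", "body": {
  "commands": [
    [[0,0,0.2],0,0.3],
    [[0,0,0.4],0,0.3],
    [[0,0,0.8],0,0.3],
    [[0,0,1],0,0.3],
    [[0,0,1],0,0.3],
    [[-0.5,1,0],0,0.3],
    [[-0.5,1,0],0,0.3],
    [[-0.5,1,0],0,0.3],
    [[-0.5,1,0],0,0.3],
    [[-0.5,1,0],0,0.3],
    [[-0.5,1,0],0,0.3],
    [[-0.5,1,0],0,0.3],
    [[-0.5,1,0],0,0.3],
    [[0,0,0],0,0.3],
    [[0,0,0],0,0.3]
  ]
}}

```text
t: 30.3
eef_pos: [450.0, 328.9, 447.1]
tcp_rot: [3.141, -0.0, 0.351]
ft_force: [0.6, -1.1, 0.1]
opening: 0.65
grip_force: 0.0
```

Run:
```python
from h import *
s=read_camera("scene");t=read_camera("top")
for z in (173,190): print(proj(s,[573.3,88.7,z]),proj(t,[573.3,88.7,z]))
a=[cv2.resize(c["image"][y-35:y+35,x-35:x+35,::-1],(400,400),interpolation=cv2.INTER_CUBIC) for c,x,y in((s,304,265),(t,226,180))]
cv2.imwrite("pics/r.png",np.hstack(a)); print(env.state()["eef_pos"])
```

```text
[305.36986315 263.82440049] [224.26796792 181.35259115]
[305.82411739 260.15824875] [223.55583069 179.7351534 ]
[451.01929852 327.35302716 446.99383788]
```

View pics/r.png

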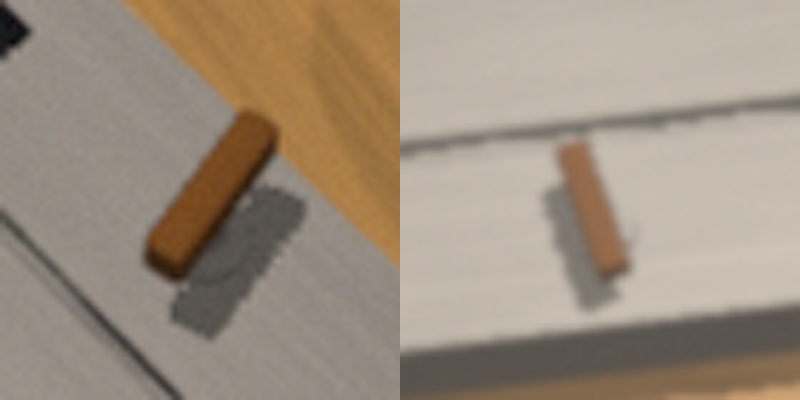

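The key stands upright in the hole. Its handle is at scene (306,264) and top (225,181), matching the expected seated height of 173 mm, at yaw ≈0.33. Handing in.

```bash
python3 -c "
from h import *
print(env.job_done())"
```

```text
the job is handed in; nothing more can be done
None
```

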